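# Cure a resin seal stamp on both broad sides, then hold it on the lamp's dead-man pad

## Robot

A 6-joint arm with a two-finger parallel gripper is mounted at the origin on the work surface. World frame = base frame: x ahead of the robot, y to its left, z up, the work surface at z = 0. Lengths are in m, angles in rad, forces in N, time in s.
With the tool pointing down it reaches from about 0.3 to 0.875 m from the base axis. Payload 6.4 kg.
Tool frame: the origin (TCP) lies midway between the tips of the shut fingers; the grasp point (between the pads) lies 19 mm behind it (ctrl.pinch_z is the distance from the TCP to the grasp point, in m); z points along the fingers, y is the line along which they close (so a half turn about z gives the same grasp; the last joint's range is limited). The gripper opens to 85 mm and grips with 20 to 120 N. Pads are 22 mm wide; open, the fingers measure 114 mm over their backs; the gripper's body (76 mm by 85 mm) begins 54 mm behind the grasp point. The pads swing forward as they close: fully open they stand 13 mm farther back than shut.
Start: joints at [-1.324, 0.181, 1.607, -0, 1.354, -0.206], TCP at [0.252, -0.517, 0.231] pointing down, gripper open.
Joint ranges: [-2.99, 2.99], [-0.89, 2.07], [0.3, 2.58], [-1.14, 4.28], [0, 2.63], [-3.12, 3.12]. Speed limits (rad/s): [2.57, 2.57, 3.01, 3.14, 3.14, 3.14].

## Interface

Orientations are given as a unit quaternion [w, x, y, z].
In Python, from bench import ctrl gives the robot as it stands.
- The arm moves only by the tool apply_moves, never from a script. Its argument "moves" is a list of rows, each an object with "jaw": the opening, from 0 (shut) to 1 (fully open); "offset": the shift along the tool's x, y, z in mm, a list of three; "rot": the turn, a rotation vector about the tool's x, y, z in degrees, a list of three. In form: [{"jaw": jaw, "offset": [dx, dy, dz], "rot": [ax, ay, az]}, ...]. A call has exactly 5 rows; each row shifts and turns the commanded pose from where the row before left it, along the tool's axes as they then stand; what a row does not reach is not made up. A row lasts 1/8 s, in which the tool goes at most 62.5 mm and 10.7 degrees, less where a joint would pass 70% of its speed; a pose out of reach is approached as far as the arm can. A call is refused whole if a number of a shift passes 62.5 or a number of a turn 10.7, either way. A call with a gripper value outside its range is refused whole. The fingers move at their own pace and stop on an object; the grip force is fixed at half the most. Time passes only in rows, so rows that do not move let the fingers close, or fill a call up. It gives the time, the measured TCP pose, the force, the opening and the grip force at its end, in the units of the state.
- ctrl.get_obs(): the state, without advancing time (a new reading comes with each control period).
- ctrl.camera(name): name is "side" or "top" or "wrist"; returns (picture, depth): 400x640x3 uint8, red, green, blue; 400x640 float32, m along the optical axis (not along the pixel's ray), 0 where there is no reading.
- ctrl.camera_params(name): a dict with "K" (3x3 intrinsics, pixels), "cam_to_world" (4x4, takes a point from camera to world coordinates); the wrist camera has in their place "mount" (4x4, takes a point from camera to tool coordinates, whose origin is the TCP and whose axes are the flange's). Camera axes: x right, y down, z forward; pixel columns grow to the right and rows downward; lengths in m; the calibration is good to about 2 mm. A picture is of the moment at which its call begins: read the wrist's pose just before it. camera_params takes no time and is no camera call.
- ctrl.hand_in(): hands the job in; it is judged then, once.
Trained networks look in the newest picture that a camera, given by its name, has taken for a name from the list of things; names that differ only in an ending like _2 or _b are one class to them, and where a whole thing is asked for, a point or a joint stands for the part that bears it (a point fixed in the world has none). Each returns a list of dicts, best first, with "score" (0 to 1); they miss things now and then, are a little off and sometimes report something else, mostly with a low value. They report only what shows in the picture. A call takes as long as a camera call. They do not tell look-alikes from the thing itself.
- ctrl.outline_of(camera, target): "region" (400x640 bool, what is visible of it) and "position" ([column, row] in pixels, amid what is visible of it).
The state is a dict: "time_s": time; "q": joint angles; "dq": joint speeds; "joint_efforts": joint torques, N m; "eef_pos": TCP position; "eef_rot": TCP orientation; "wrist_force": force on the tool from outside, world axes, zero at the start; "torque": the same for the moment, N m; "opening": opening from 0.0 (shut) to 1.0 (fully open); "grasp_force": force on a finger pad.
Only numpy, scipy, OpenCV 4.12 (cv2) and the standard library are available. Lean on these libraries where they do the work, as an engineer would, in place of code of your own. Each camera call takes 0.05 s, during which the arm holds its last target. There are 200 camera calls.

## Task

Take the seal stamp with the rectangular resin block and hold it upright close in front of the curing lamp's window (within about 2 cm, block level with the window and centred on it): first the broad side with the raised round brass relief square to the window for two seconds, then the opposite plain side likewise. Then set the stamp's foot upright on the middle of the spring pad in front of the lamp, press the pad half way down (about 10 of its 20 mm) and finish holding it so, still gripping the stamp: do not let go. Leave the round stamp, the jar and the teacup where they are.

Things in the scene. Friction and masses are not known exactly. Their poses are not given: they have to be found in the camera images.
- stamp: Upright seal stamp: amber resin block 30 (x) x 44 (y) x 56 mm high, square wooden handle 24 x 24 mm centred above it, from 54 to 106 mm above the foot. Origin: centre of the foot, z up. Broad sides (44 x 56) look along +x and -x; the +x one has a round brass relief 28 mm across, 2.5 mm proud, turned away from the robot at first (within 52 degrees of straight ahead). About 0.15 kg. Starts by the round stamp.
- relief_face (a point): Centre of the stamp's broad side with the round relief (its +x side): 15 mm from the axis, 28 mm above the foot. Axes as stamp.
- plain_face (a point): Centre of the stamp's plain broad side (its -x side): 15 mm from the axis, 28 mm above the foot. Axes as stamp.
- block (a point): Centre of the stamp's resin block, 28 mm above its foot. Axes as stamp.
- lamp: Fixed curing station: pink lamp housing 150 x 220 mm, its top 80 mm above the table, with an upright window in the side that faces the spring pad, and an 8 mm thick, 100 mm wide aluminium base plate that runs out in front of the window to under the pad. Origin on the table under the centre of the pad; its +x runs level from the pad to the window (140 mm), so the window looks along its -x, z up. Its yaw varies.
- window (a point): Centre of the lamp window (100 mm wide, 50 mm high), on the housing's face, 48 mm above the table. Axes as lamp: the window looks along its -x.
- pad_top (a point): Centre of the top of the spring pad, a 60 x 60 x 6 mm aluminium plate on a stem above a grey 70 x 70 mm block whose top is 40 mm above the table. Plate top is 66 mm above the table at rest and moves straight down as it is pressed. Axes as lamp.
- pad (a joint): How far the spring pad is pressed, m: 0 at rest, 0.020 at its bottom stop. The spring pushes back about 2.5 N at first, 10 N half way, 18 N at the bottom, and returns the pad when let go.
- round_stamp: Bystander: same wooden handle on a round resin block 42 mm across, 56 mm high. Origin at the centre of its foot.
- jar: Bystander: grey closed jar with a black cap, 48 mm across, 45 mm high. Origin at the centre of its underside.
- teacup: Bystander: teacup 80 mm across, 70 mm high, in one piece with its saucer 132 mm across. Origin at the centre of its underside.
Mind the look-alikes: they are no part of the job. Leave any blue or turquoise look-alike of the stamp alone.

How it is judged:
On the way, in this order (a step that is already met when the one before it is completed fails the run):
1. the stamp, held upright, shows its relief side to the lamp window, close up and centred, for a second (x of relief_face in the frame of window above -0.03 m and x of plain_face in the frame of window below -0.03 m and y of block in the frame of window between -0.025 and 0.025 m and z of block in the frame of window between -0.03 and 0.03 m and angle between the x axis of stamp and the x axis of lamp, either way round below 0.25 rad and angle between stamp's own z axis and vertical below 0.25 rad and contact force between the fingers and stamp above 1 N), for 1 s.
2. then its plain side likewise, for a second (x of plain_face in the frame of window above -0.03 m and x of relief_face in the frame of window below -0.03 m and y of block in the frame of window between -0.025 and 0.025 m and z of block in the frame of window between -0.03 and 0.03 m and angle between the x axis of stamp and the x axis of lamp, either way round below 0.25 rad and angle between stamp's own z axis and vertical below 0.25 rad and contact force between the fingers and stamp above 1 N), for 1 s.
At the end, for the whole second after the job is handed in: The gripped stamp stands upright (within 0.15 rad) with its foot within 20 mm of the pad's centre, keeps the pad pressed 6 to 14 mm with more than 4 N and is at rest; the robot itself touches neither lamp nor pad; the bystanders are within 20 mm of where they started (value of joint pad between 0.006 and 0.014 m and distance between stamp and pad_top below 0.02 m and angle between stamp's own z axis and vertical below 0.15 rad and contact force between stamp and lamp above 4 N and contact force between the fingers and stamp above 1 N and contact force between each of the arm, the fingers and lamp below 0.5 N and linear speed of stamp below 0.03 m/s and distance of each of round_stamp, jar, teacup from where it was at the start of the episode below 0.02 m); the arm keeps its last pose, push and grip.
It fails at once if a bystander (round stamp, jar, teacup) is disturbed by more than 20 mm (distance of any of round_stamp, jar, teacup from where it was at the start of the episode above 0.02 m).
It also fails if it takes over 61 s, if anything falls off the work surface, if the arm or the gripper's body presses on something with over 40 N, if the wrist force passes 120 N, or if a joint passes its speed limit or range.

## Working session

There is one attempt and no reset: what is moved stays moved. The work goes in short steps, Python scripts to look and compute and a tool call to move; the robot and the scene stay as the last step left them, time stands still between calls to the robot, and variables do not carry over. Pictures are saved under pics/ and viewed, at most 10 in all, crops included, and the job is handed in when it is done.

Besides the shell and the picture viewer there is one more tool, called as a command line: name --argument value ..., lists and objects as JSON in quotes. apply_moves: Moves the arm, as the interface text tells. Its arguments: {"type":"object","properties":{"moves":{"type":"array"}},"required":["moves"]}

```bash
mkdir -p pics; ls
cat > h.py <<'E'
import numpy as np, cv2
from bench import ctrl
from scipy.spatial.transform import Rotation as R
def quat(q): return R.from_quat([q[1],q[2],q[3],q[0]])
def T(name,o=None):
    p=ctrl.camera_params(name)
    if name!='wrist': return p['K'],np.array(p['cam_to_world'])
    M=np.eye(4);M[:3,:3]=quat(o['eef_rot']).as_matrix();M[:3,3]=o['eef_pos']
    return p['K'],M@np.array(p['mount'])
def cloud(name):
    o=ctrl.get_obs();im,d=ctrl.camera(name);K,M=T(name,o)
    v,u=np.mgrid[:400,:640]
    P=np.stack([(u-K[0][2])/K[0][0]*d,(v-K[1][2])/K[1][1]*d,d],-1)@M[:3,:3].T+M[:3,3]
    P[d<=0]=np.nan
    return im,P,d
def save(n,im): cv2.imwrite('pics/'+n,im[...,::-1])
E
python3 - <<'E'
from h import *
a,P,d=cloud('top');np.save('top.npy',P)
b,Q,d=cloud('side');np.save('side.npy',Q)
cv2.imwrite('pics/topraw.png',a[...,::-1]);cv2.imwrite('pics/sideraw.png',b[...,::-1])
save('both.png',cv2.resize(np.vstack([a,b]),(480,600)))
save('top1.png',a);save('side1.png',b)
print(ctrl.get_obs())
for n in ['top','side']:
    print(n,np.round(T(n)[1],2).tolist(),np.round(T(n)[0],1).tolist())
print(ctrl.camera_params('wrist'))
E
```

```text
pics
{'time_s': 0.1, 'q': array([-1.32429583e+00,  1.81470823e-01,  1.60787254e+00, -7.56640704e-06,
        1.35379928e+00, -2.06282645e-01]), 'dq': array([ 0.00061867, -0.00313848, -0.00283369,  0.00053442,  0.00064005,
        0.00055524]), 'joint_efforts': array([-2.81236698e-04, -4.45884955e+01, -3.52238667e+01, -3.33178850e-04,
        4.25304446e-03, -1.10058599e-05]), 'eef_pos': array([ 0.25144834, -0.51657344,  0.23048909]), 'eef_rot': array([-7.74767242e-04,  9.74482218e-01,  2.24463372e-01, -1.92764344e-05]), 'wrist_force': array([ 0.14699925, -0.21500048,  0.09326854]), 'torque': array([-0.01006078,  0.00818773, -0.01724476]), 'grasp_force': 0.0, 'opening': 1.0005149509177844}
top [[-0.02, -0.99, 0.14, 0.43], [-1.0, 0.02, 0.01, -0.18], [-0.02, -0.14, -0.99, 1.01], [0.0, 0.0, 0.0, 1.0]] [[448.3, 0.0, 326.6], [0.0, 448.3, 203.5], [0.0, 0.0, 1.0]]
side [[0.99, -0.06, 0.11, 0.44], [-0.12, -0.58, 0.8, -1.18], [0.02, -0.81, -0.59, 0.81], [0.0, 0.0, 0.0, 1.0]] [[515.1, 0.0, 321.5], [0.0, 515.1, 199.8], [0.0, 0.0, 1.0]]
{'K': array([[324.88767254,   0.        , 317.4436346 ],
       [  0.        , 324.88767254, 202.86734031],
       [  0.        ,   0.        ,   1.        ]]), 'mount': array([[ 4.65548573e-04, -9.63667945e-01, -2.67102741e-01,
         6.74810682e-02],
       [ 9.99999805e-01,  5.60057649e-04, -2.77650171e-04,
        -3.49769766e-04],
       [ 4.17155503e-04, -2.67102560e-01,  9.63668018e-01,
        -1.43285303e-01],
       [ 0.00000000e+00,  0.00000000e+00,  0.00000000e+00,
         1.00000000e+00]])}
```

View pics/top1.png

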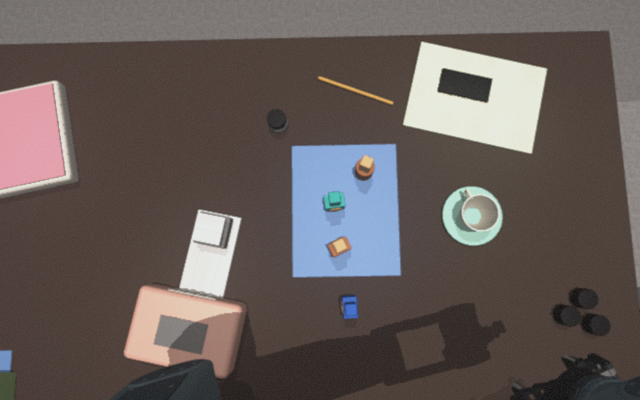

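View pics/side1.png

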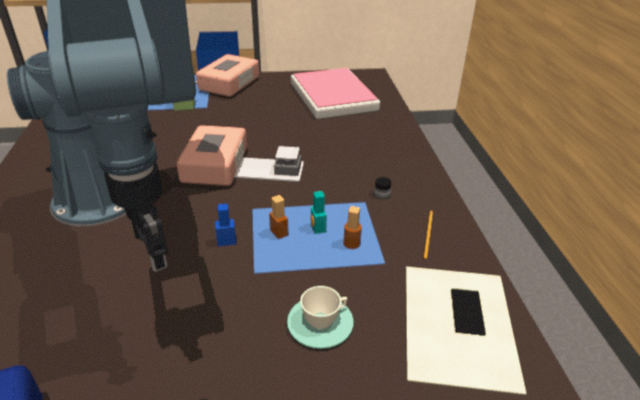

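Top view candidates:
- Amber rectangular stamp, (340,246).
- Amber round stamp, (366,165).
- Turquoise look-alike, (335,201).
- Blue look-alike, (349,307).
- Lamp with its pad at (212,230) and housing at (185,330). A pink box without a pad shows in the side view at (228,75).

I choose (340,246): amber with a rectangular block. Next I measure it and take a close crop.

Run:
```python
from h import *
P=np.load('top.npy');Q=np.load('side.npy')
a=cv2.imread('pics/top1.png')[...,::-1];b=cv2.imread('pics/side1.png')[...,::-1]
def rect(pts,label):
    (c,s,ang)=cv2.minAreaRect(pts.astype(np.float32)*1000); print(label,np.round(c,1),np.round(s,1),round(ang,1),len(pts))
def box(P,u0,u1,v0,v1,z0,z1):
    q=P[v0:v1,u0:u1].reshape(-1,3); q=q[np.isfinite(q[:,0])]; return q[(q[:,2]>z0)&(q[:,2]<z1)]
for n,Pc,w in [('top',P,(322,362,228,265)),('side',Q,(262,296,190,245))]:
    q=box(Pc,*w,.012,.2);print(n,'z pct',np.round(np.percentile(q[:,2],[1,50,99]),3))
    rect(box(Pc,*w,.1-.008,.12)[:,:2],'handle'+n)
    rect(box(Pc,*w,.01,.062)[:,:2],'block'+n)
q=box(P,190,235,208,252,.06,.08);rect(q[:,:2],'pad');print(q[:,2].mean(),q.mean(0))
q=box(P,185,242,205,300,.003,.014);rect(q[:,:2],'plate');print(q[:,2].mean())
q=box(P,120,250,280,380,.07,.09);rect(q[:,:2],'house');print(q[:,2].mean())
# front edge of housing
q=box(Q,175,260,120,190,.02,.07);rect(q[:,:2],'house side')
for nm,u,v in [('round',366,163),('turq',335,199),('blue',349,303),('jar',277,119),('cup',478,212),('table',270,330)]: print(nm,np.round(P[v,u],3))
z=np.hstack([cv2.resize(a[140:270,290:400],None,fx=3.5,fy=3.5,interpolation=2),cv2.resize(b[180:260,240:375],(385,455))])
save('crop1.png',z)
```

```text
top z pct [0.039 0.06  0.111]
handletop [ 474.6 -193.4] [23.3 23.3] 25.5 142
blocktop [ 476.  -192.8] [32.2 43.1] 25.2 160
side z pct [0.013 0.056 0.107]
handleside [ 472.  -195.7] [22.5 28.4] 21.5 114
blockside [ 472.4 -196.7] [30.7 48.3] 29.5 345
pad [517.1  84. ] [61.3 59.8] 77.8 798
0.06729064963406751 [0.51683775 0.08333292 0.06729065]
plate [472.   89.9] [211.6 128.5] 0.7 2703
0.0086445664923983
house [307.9 128.9] [218.7 151.5] 77.6 7454
0.08084122331173255
house side [345.7  85.9] [259.5 123.1] 43.6 1090
round [ 0.642 -0.252  0.109]
turq [ 0.569 -0.187  0.108]
blue [ 0.36  -0.211  0.097]
jar [ 0.762 -0.061  0.046]
cup [ 0.548 -0.506  0.013]
table [ 0.297 -0.039  0.002]
```

View pics/crop1.png

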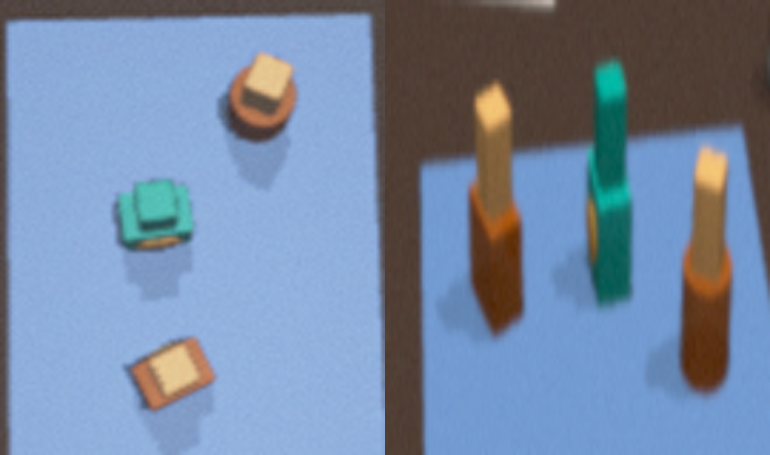

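The picture confirms the choice: the front-left amber stamp has a rectangular block, the far one is round, and the turquoise one has its own relief. The relief is hidden from this view, as described. Moving above it.

apply_moves --moves '[{"jaw":1,"offset":[43,-24,4],"rot":[0,0,0]},{"jaw":1,"offset":[43,-24,4],"rot":[0,0,0]},{"jaw":1,"offset":[43,-24,4],"rot":[0,0,0]},{"jaw":1,"offset":[43,-24,4],"rot":[0,0,0]},{"jaw":1,"offset":[43,-24,4],"rot":[0,0,0]}]'

```text
time_s: 0.72
eef_pos: [0.393, -0.3135, 0.2109]
eef_rot: [-0.0, 0.975, 0.224, -0.0]
wrist_force: [-0.5, 0.7, -0.9]
opening: 0.999
grasp_force: 0.0
```

apply_moves --moves '[{"jaw":1,"offset":[43,-24,4],"rot":[0,0,0]},{"jaw":1,"offset":[42,-24,4],"rot":[0,0,0]},{"jaw":1,"offset":[42,-24,4],"rot":[0,0,0]},{"jaw":1,"offset":[0,0,0],"rot":[0,0,0]},{"jaw":1,"offset":[0,0,0],"rot":[0,0,0]}]'

```text
time_s: 1.35
eef_pos: [0.4748, -0.1949, 0.199]
eef_rot: [-0.0, 0.974, 0.225, -0.0]
wrist_force: [-1.0, 0.5, 0.1]
opening: 0.997
grasp_force: 0.0
```

```bash
cat >> h.py <<'E'
def rel(o,target,yaw=None):
    Rm=quat(o['eef_rot']).as_matrix(); y=np.degrees(np.arctan2(Rm[1,0],Rm[0,0]))
    print('t',o['time_s'],'pos',np.round(o['eef_pos'],4),'toolyaw',round(y,2),'z',np.round(Rm[:,2],3),'open',round(o['opening'],3),'gf',round(float(o['grasp_force']),1),'F',np.round(o['wrist_force'],1),'q6',round(o['q'][5],2))
    d=Rm.T@(np.array(target)-o['eef_pos'])*1000; print('offset mm',np.round(d,1), '' if yaw is None else 'rot z deg %.1f'%(y-yaw))
E
python3 - <<'E'
from h import *
o=ctrl.get_obs();im,P,d=cloud('wrist');save('w1.png',im)
f=np.isfinite(P[...,0])
def g(z0,z1):
    m=f&(P[...,2]>z0)&(P[...,2]<z1)&(np.hypot(P[...,0]-.4745,P[...,1]+.194)<.04)
    q=P[m]; r=cv2.minAreaRect(q[:,:2].astype(np.float32)*1000); print(np.round(r[0],1),np.round(r[1],1),round(r[2],1),len(q),q[:,2].mean())
g(.1,.115);g(.05,.06);g(.012,.06)
rel(o,[.4745,-.194,.068],25.3)
E
```

```text
[ 474.3 -194.4] [23.5 23.1] 25.5 950 0.10615267210120193
[ 474.  -194.3] [29.8 44. ] 25.3 769 0.05621631910016411
[ 475.3 -193.6] [32.2 44.1] 26.1 1114 0.04956695173509484
t 1.35 pos [ 0.4748 -0.1949  0.199 ] toolyaw 25.99 z [-0.001 -0.    -1.   ] open 0.997 gf 0.0 F [-1.   0.5  0.1] q6 0.5
offset mm [  0.2  -0.9 131. ] rot z deg 0.7
```

View pics/w1.png

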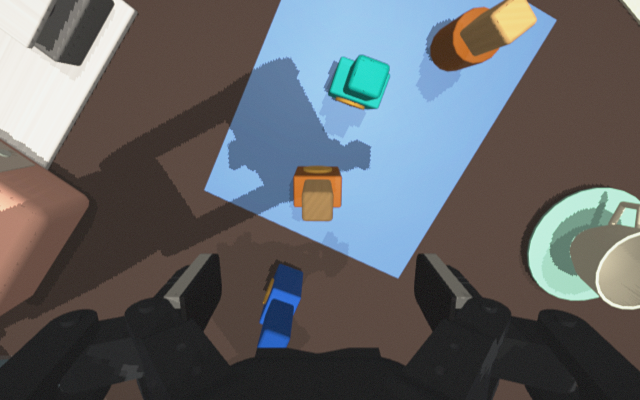

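The wrist view shows the amber stamp at (317,192) with its relief at (318,168), on the tool +x side. So stamp x lines up with tool x, and the stamp sits centred between the fingers. Descending and gripping.

apply_moves --moves '[{"jaw":1,"offset":[0,-0.5,40],"rot":[0,0,0.5]},{"jaw":1,"offset":[0,0,40],"rot":[0,0,0]},{"jaw":1,"offset":[0,0,35],"rot":[0,0,0]},{"jaw":1,"offset":[0,0,16],"rot":[0,0,0]},{"jaw":1,"offset":[0,0,0],"rot":[0,0,0]}]'

```text
time_s: 2.02
eef_pos: [0.4741, -0.1948, 0.0677]
eef_rot: [-0.001, 0.976, 0.22, -0.001]
wrist_force: [0.2, -1.1, 0.9]
opening: 1.001
grasp_force: 0.0
```

apply_moves --moves '[{"jaw":0,"offset":[0,0,0],"rot":[0,0,0]},{"jaw":0,"offset":[0,0,0],"rot":[0,0,0]},{"jaw":0,"offset":[0,0,0],"rot":[0,0,0]},{"jaw":0,"offset":[0,0,0],"rot":[0,0,0]},{"jaw":0,"offset":[0,0,0],"rot":[0,0,0]}]'

```text
time_s: 2.65
eef_pos: [0.4755, -0.1945, 0.0691]
eef_rot: [0.0, 0.975, 0.22, 0.0]
wrist_force: [-0.5, 0.9, 5.3]
opening: 0.273
grasp_force: 59.4
```

apply_moves --moves '[{"jaw":0,"offset":[0,0,0],"rot":[0,0,0]},{"jaw":0,"offset":[0,0,0],"rot":[0,0,0]},{"jaw":0,"offset":[0,0,0],"rot":[0,0,0]},{"jaw":0,"offset":[0,0,0],"rot":[0,0,0]},{"jaw":0,"offset":[0,0,0],"rot":[0,0,0]}]'

```text
time_s: 3.28
eef_pos: [0.4754, -0.1945, 0.0691]
eef_rot: [0.0, 0.975, 0.22, 0.0]
wrist_force: [-1.7, 1.3, 6.3]
opening: 0.272
grasp_force: 59.4
```

Run:
```python
from h import *
rel(ctrl.get_obs(),[.4134,.1062,.21],167.7)
```

```text
t 3.275 pos [ 0.4754 -0.1945  0.0691] toolyaw 25.45 z [ 0.001 -0.001 -1.   ] open 0.272 gf 59.4 F [-1.7  1.3  6.3] q6 0.51
offset mm [  73.3 -298.  -141.1] rot z deg -142.2
```

apply_moves --moves '[{"jaw":0,"offset":[0,0,-40],"rot":[0,0,0]},{"jaw":0,"offset":[0,0,-50],"rot":[0,0,0]},{"jaw":0,"offset":[0,0,-51],"rot":[0,0,0]},{"jaw":0,"offset":[12.2,-49.7,0],"rot":[0,0,0]},{"jaw":0,"offset":[12.2,-49.7,0],"rot":[0,0,0]}]'

```text
time_s: 3.9
eef_pos: [0.454, -0.0933, 0.2097]
eef_rot: [0.0, 0.976, 0.219, 0.0]
wrist_force: [0.7, -0.2, -1.6]
opening: 0.271
grasp_force: 59.5
```

apply_moves --moves '[{"jaw":0,"offset":[12.2,-49.7,0],"rot":[0,0,0]},{"jaw":0,"offset":[12.2,-49.7,0],"rot":[0,0,0]},{"jaw":0,"offset":[12.2,-49.7,0],"rot":[0,0,0]},{"jaw":0,"offset":[12.2,-49.7,0],"rot":[0,0,0]},{"jaw":0,"offset":[0,0,0],"rot":[0,0,-10]}]'

```text
time_s: 4.53
eef_pos: [0.4113, 0.1095, 0.2089]
eef_rot: [-0.001, 0.951, 0.308, -0.0]
wrist_force: [0.3, -0.3, -1.8]
opening: 0.276
grasp_force: 59.9
```

apply_moves --moves '[{"jaw":0,"offset":[0,0,0],"rot":[0,0,-10]},{"jaw":0,"offset":[0,0,0],"rot":[0,0,-10]},{"jaw":0,"offset":[0,0,0],"rot":[0,0,-10]},{"jaw":0,"offset":[0,0,0],"rot":[0,0,-10]},{"jaw":0,"offset":[0,0,0],"rot":[0,0,-10]}]'

```text
time_s: 5.15
eef_pos: [0.4125, 0.1064, 0.2089]
eef_rot: [-0.0, 0.733, 0.681, -0.0]
wrist_force: [0.2, -0.6, -1.9]
opening: 0.276
grasp_force: 59.8
```

apply_moves --moves '[{"jaw":0,"offset":[0,0,0],"rot":[0,0,-10]},{"jaw":0,"offset":[0,0,0],"rot":[0,0,-10]},{"jaw":0,"offset":[0,0,0],"rot":[0,0,-10]},{"jaw":0,"offset":[0,0,0],"rot":[0,0,-10]},{"jaw":0,"offset":[0,0,0],"rot":[0,0,-10]}]'

```text
time_s: 5.78
eef_pos: [0.4125, 0.1064, 0.2089]
eef_rot: [-0.0, 0.376, 0.926, -0.0]
wrist_force: [0.3, 0.6, -1.5]
opening: 0.271
grasp_force: 59.8
```

apply_moves --moves '[{"jaw":0,"offset":[0,0,0],"rot":[0,0,-10]},{"jaw":0,"offset":[0,0,0],"rot":[0,0,-10]},{"jaw":0,"offset":[0,0,0],"rot":[0,0,-10]},{"jaw":0,"offset":[0,0,0],"rot":[0,0,-2]},{"jaw":0,"offset":[0,0,0],"rot":[0,0,0]}]'

```text
time_s: 6.4
eef_pos: [0.4127, 0.1064, 0.2091]
eef_rot: [-0.0, 0.111, 0.994, -0.0]
wrist_force: [-0.1, 0.1, -0.3]
opening: 0.272
grasp_force: 59.8
```

Run:
```python
from h import *
im,P,d=cloud('side');im2,P2,d2=cloud('top')
save('s2.png',np.hstack([cv2.resize(im[80:230,150:400],None,fx=1.6,fy=2),cv2.resize(im2[180:380,110:310],(300,300))]))
rel(ctrl.get_obs(),[.4134,.1062,.089],167.7)
f=np.isfinite(P[...,0]);m=f&(np.hypot(P[...,0]-.4134,P[...,1]-.1062)<.045)&(P[...,2]>.1)&(P[...,2]<.2)
for a in (.125,.135,.145,.155,.165,.175,.185): 
    q=P[m&(abs(P[...,2]-a)<.005)];print(a,len(q),np.round(q.mean(0),3) if len(q) else '')
mp=np.isfinite(P2[...,0])&(abs(P2[...,2]-.067)<.004)&(np.hypot(P2[...,0]-.517,P2[...,1]-.084)<.05)
r=cv2.minAreaRect(P2[mp][:,:2].astype(np.float32)*1000);print(r)
```

```text
t 6.5 pos [0.4128 0.1064 0.2092] toolyaw 167.32 z [-0. -0. -1.] open 0.274 gf 59.8 F [-0.2  1.  -0.8] q6 -1.38
offset mm [ -0.7  -0.  120.2] rot z deg -0.4
0.125 0 
0.135 1 [0.404 0.09  0.14 ]
0.145 41 [0.413 0.09  0.145]
0.155 42 [0.414 0.089 0.155]
0.165 46 [0.412 0.09  0.164]
0.175 50 [0.414 0.091 0.174]
0.185 50 [0.414 0.091 0.185]
((517.0839233398438, 83.89076232910156), (60.9691047668457, 59.74822235107422), 77.85499572753906)
```

View pics/s2.png

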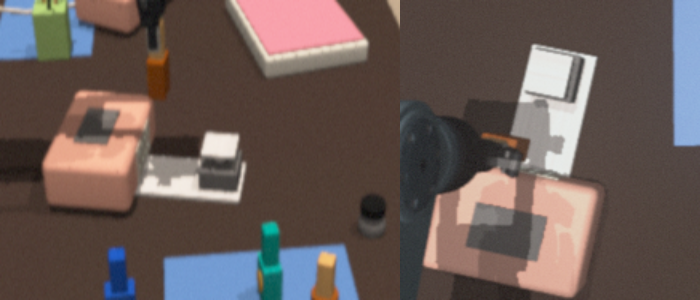

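The side crop shows the held stamp upright at (158,72), above the strip between window and pad. Measured foot height and axis match the plan. Lowering to the window and holding.

apply_moves --moves '[{"jaw":0,"offset":[-1,0,40],"rot":[0,0,0]},{"jaw":0,"offset":[0,0,40],"rot":[0,0,0]},{"jaw":0,"offset":[0,0,25],"rot":[0,0,0]},{"jaw":0,"offset":[0,0,15],"rot":[0,0,0]},{"jaw":0,"offset":[0,0,0],"rot":[0,0,0]}]'

```text
time_s: 7.12
eef_pos: [0.4133, 0.1062, 0.0887]
eef_rot: [-0.001, 0.11, 0.994, -0.0]
wrist_force: [-0.3, -0.2, -2.2]
opening: 0.274
grasp_force: 59.9
```

Run:
```python
from h import *
im,P,d=cloud('side')
save('s3.png',cv2.resize(im[90:200,160:320],None,fx=4,fy=4,interpolation=2))
rel(ctrl.get_obs(),[.4134,.1062,.089],167.7)
c=np.cos(np.radians(167.7));s=np.sin(np.radians(167.7))
X=(P[...,0]-.517)*c+(P[...,1]-.0838)*s;Y=-(P[...,0]-.517)*s+(P[...,1]-.0838)*c
m=np.isfinite(X)&(P[...,2]>.025)&(P[...,2]<.07)&(X>.06)&(X<.135)&(abs(Y)<.04);print('stamp lampx',np.round(np.percentile(X[m],[2,50,98]),3),'y',np.round(np.percentile(Y[m],[2,50,98]),3))
m=np.isfinite(X)&(P[...,2]>.09)&(P[...,2]<.1)&(abs(X-.106)<.03)&(abs(Y)<.03);print(np.round(np.percentile(X[m],[2,98]),3))
```

```text
t 7.175 pos [0.4141 0.1062 0.0896] toolyaw 167.41 z [-0.  0. -1.] open 0.271 gf 59.9 F [ 0.1  0.1 -1. ] q6 -1.38
offset mm [ 0.7 -0.1  0.6] rot z deg -0.3
stamp lampx [0.09  0.101 0.119] y [-0.019  0.02   0.026]
[0.093 0.118]
```

View pics/s3.png

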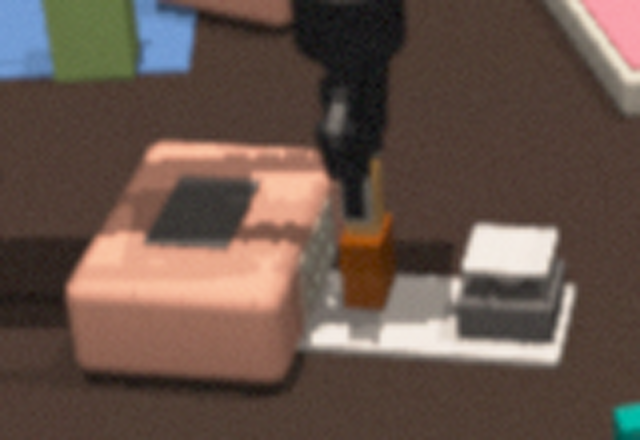

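The stamp hangs upright at (365,265), parallel to the window with a small gap; lamp x of its axis is about 0.105. Holding 2.5 s, then lift, turn and lower again.

apply_moves --moves '[{"jaw":0,"offset":[0,0,0],"rot":[0,0,0]},{"jaw":0,"offset":[0,0,0],"rot":[0,0,0]},{"jaw":0,"offset":[0,0,0],"rot":[0,0,0]},{"jaw":0,"offset":[0,0,0],"rot":[0,0,0]},{"jaw":0,"offset":[0,0,0],"rot":[0,0,0]}]'

```text
time_s: 7.8
eef_pos: [0.4139, 0.1062, 0.0894]
eef_rot: [0.0, 0.109, 0.994, 0.0]
wrist_force: [-0.7, -0.1, -1.8]
opening: 0.278
grasp_force: 59.9
```

apply_moves --moves '[{"jaw":0,"offset":[0,0,0],"rot":[0,0,0]},{"jaw":0,"offset":[0,0,0],"rot":[0,0,0]},{"jaw":0,"offset":[0,0,0],"rot":[0,0,0]},{"jaw":0,"offset":[0,0,0],"rot":[0,0,0]},{"jaw":0,"offset":[0,0,0],"rot":[0,0,0]}]'

```text
time_s: 8.43
eef_pos: [0.4138, 0.1062, 0.0893]
eef_rot: [-0.0, 0.109, 0.994, -0.0]
wrist_force: [0.4, 0.0, -0.9]
opening: 0.276
grasp_force: 59.9
```

apply_moves --moves '[{"jaw":0,"offset":[0,0,0],"rot":[0,0,0]},{"jaw":0,"offset":[0,0,0],"rot":[0,0,0]},{"jaw":0,"offset":[0,0,0],"rot":[0,0,0]},{"jaw":0,"offset":[0,0,0],"rot":[0,0,0]},{"jaw":0,"offset":[0,0,0],"rot":[0,0,0]}]'

```text
time_s: 9.05
eef_pos: [0.4138, 0.1062, 0.0893]
eef_rot: [-0.0, 0.109, 0.994, 0.0]
wrist_force: [0.4, 0.1, -1.3]
opening: 0.274
grasp_force: 59.9
```

apply_moves --moves '[{"jaw":0,"offset":[0,0,0],"rot":[0,0,0]},{"jaw":0,"offset":[0,0,0],"rot":[0,0,0]},{"jaw":0,"offset":[0,0,0],"rot":[0,0,0]},{"jaw":0,"offset":[0,0,0],"rot":[0,0,0]},{"jaw":0,"offset":[0,0,0],"rot":[0,0,0]}]'

```text
time_s: 9.68
eef_pos: [0.4139, 0.1062, 0.0893]
eef_rot: [0.0, 0.109, 0.994, -0.0]
wrist_force: [-0.0, 0.3, -1.1]
opening: 0.276
grasp_force: 59.9
```

apply_moves --moves '[{"jaw":0,"offset":[0,0,-30],"rot":[0,0,0]},{"jaw":0,"offset":[0,0,-40],"rot":[0,0,0]},{"jaw":0,"offset":[0,0,-30],"rot":[0,0,0]},{"jaw":0,"offset":[0,0,0],"rot":[0,0,10]},{"jaw":0,"offset":[0,0,0],"rot":[0,0,10]}]'

```text
time_s: 10.3
eef_pos: [0.4141, 0.1062, 0.1898]
eef_rot: [0.001, 0.283, 0.959, 0.0]
wrist_force: [-0.1, -0.4, -2.5]
opening: 0.272
grasp_force: 59.9
```

apply_moves --moves '[{"jaw":0,"offset":[0,0,0],"rot":[0,0,10]},{"jaw":0,"offset":[0,0,0],"rot":[0,0,10]},{"jaw":0,"offset":[0,0,0],"rot":[0,0,10]},{"jaw":0,"offset":[0,0,0],"rot":[0,0,10]},{"jaw":0,"offset":[0,0,0],"rot":[0,0,10]}]'

```text
time_s: 10.92
eef_pos: [0.4137, 0.1062, 0.1892]
eef_rot: [-0.0, 0.662, 0.75, -0.0]
wrist_force: [0.4, -0.9, -1.1]
opening: 0.273
grasp_force: 59.9
```

apply_moves --moves '[{"jaw":0,"offset":[0,0,0],"rot":[0,0,10]},{"jaw":0,"offset":[0,0,0],"rot":[0,0,10]},{"jaw":0,"offset":[0,0,0],"rot":[0,0,10]},{"jaw":0,"offset":[0,0,0],"rot":[0,0,10]},{"jaw":0,"offset":[0,0,0],"rot":[0,0,10]}]'

```text
time_s: 11.55
eef_pos: [0.4137, 0.1062, 0.1892]
eef_rot: [-0.0, 0.917, 0.4, -0.0]
wrist_force: [0.2, 0.0, -2.0]
opening: 0.277
grasp_force: 59.9
```

apply_moves --moves '[{"jaw":0,"offset":[0,0,0],"rot":[0,0,10]},{"jaw":0,"offset":[0,0,0],"rot":[0,0,10]},{"jaw":0,"offset":[0,0,0],"rot":[0,0,10]},{"jaw":0,"offset":[0,0,0],"rot":[0,0,10]},{"jaw":0,"offset":[0,0,0],"rot":[0,0,10]}]'

```text
time_s: 12.18
eef_pos: [0.4137, 0.1062, 0.1892]
eef_rot: [0.0, 1.0, -0.025, -0.0]
wrist_force: [0.3, 0.1, -0.9]
opening: 0.272
grasp_force: 59.9
```

apply_moves --moves '[{"jaw":0,"offset":[0,0,0],"rot":[0,0,10]},{"jaw":0,"offset":[0,0,0],"rot":[0,0,0]},{"jaw":0,"offset":[0,0,0],"rot":[0,0,0]},{"jaw":0,"offset":[0,0,0],"rot":[0,0,0]},{"jaw":0,"offset":[0,0,0],"rot":[0,0,0]}]'

```text
time_s: 12.8
eef_pos: [0.4138, 0.1062, 0.1893]
eef_rot: [0.0, 0.994, -0.109, -0.0]
wrist_force: [0.4, 1.0, -1.4]
opening: 0.273
grasp_force: 59.9
```

Run:
```python
from h import *
rel(ctrl.get_obs(),[.4134,.1062,.089],-12.3)
```

```text
t 12.8 pos [0.4138 0.1062 0.1893] toolyaw -12.5 z [-0. -0. -1.] open 0.273 gf 59.9 F [ 0.4  1.  -1.4] q6 1.76
offset mm [-4.000e-01  1.000e-01  1.003e+02] rot z deg -0.2
```

apply_moves --moves '[{"jaw":0,"offset":[0,0,35],"rot":[0,0,0]},{"jaw":0,"offset":[0,0,35],"rot":[0,0,0]},{"jaw":0,"offset":[0,0,20],"rot":[0,0,0]},{"jaw":0,"offset":[0,0,10],"rot":[0,0,0]},{"jaw":0,"offset":[0,0,0],"rot":[0,0,0]}]'

```text
time_s: 13.42
eef_pos: [0.4136, 0.1062, 0.089]
eef_rot: [0.0, 0.994, -0.109, -0.001]
wrist_force: [0.2, 0.4, -1.1]
opening: 0.275
grasp_force: 60.0
```

apply_moves --moves '[{"jaw":0,"offset":[0,0,0],"rot":[0,0,0]},{"jaw":0,"offset":[0,0,0],"rot":[0,0,0]},{"jaw":0,"offset":[0,0,0],"rot":[0,0,0]},{"jaw":0,"offset":[0,0,0],"rot":[0,0,0]},{"jaw":0,"offset":[0,0,0],"rot":[0,0,0]}]'

```text
time_s: 14.05
eef_pos: [0.4139, 0.1062, 0.0894]
eef_rot: [-0.0, 0.994, -0.109, 0.0]
wrist_force: [-0.4, 0.0, -1.4]
opening: 0.272
grasp_force: 60.0
```

apply_moves --moves '[{"jaw":0,"offset":[0,0,0],"rot":[0,0,0]},{"jaw":0,"offset":[0,0,0],"rot":[0,0,0]},{"jaw":0,"offset":[0,0,0],"rot":[0,0,0]},{"jaw":0,"offset":[0,0,0],"rot":[0,0,0]},{"jaw":0,"offset":[0,0,0],"rot":[0,0,0]}]'

```text
time_s: 14.68
eef_pos: [0.4138, 0.1062, 0.0893]
eef_rot: [-0.0, 0.994, -0.109, -0.0]
wrist_force: [0.0, 0.7, -1.1]
opening: 0.273
grasp_force: 60.0
```

apply_moves --moves '[{"jaw":0,"offset":[0,0,0],"rot":[0,0,0]},{"jaw":0,"offset":[0,0,0],"rot":[0,0,0]},{"jaw":0,"offset":[0,0,0],"rot":[0,0,0]},{"jaw":0,"offset":[0,0,0],"rot":[0,0,0]},{"jaw":0,"offset":[0,0,0],"rot":[0,0,0]}]'

```text
time_s: 15.3
eef_pos: [0.4139, 0.1062, 0.0893]
eef_rot: [0.0, 0.994, -0.109, 0.0]
wrist_force: [-0.8, 0.2, -2.0]
opening: 0.275
grasp_force: 60.0
```

apply_moves --moves '[{"jaw":0,"offset":[0,0,0],"rot":[0,0,0]},{"jaw":0,"offset":[0,0,0],"rot":[0,0,0]},{"jaw":0,"offset":[0,0,0],"rot":[0,0,0]},{"jaw":0,"offset":[0,0,0],"rot":[0,0,0]},{"jaw":0,"offset":[0,0,0],"rot":[0,0,0]}]'

```text
time_s: 15.92
eef_pos: [0.4139, 0.1062, 0.0893]
eef_rot: [-0.0, 0.994, -0.109, 0.0]
wrist_force: [0.6, -0.8, -2.0]
opening: 0.273
grasp_force: 60.0
```

apply_moves --moves '[{"jaw":0,"offset":[0,0,-40],"rot":[0,0,0]},{"jaw":0,"offset":[0,0,-40],"rot":[0,0,0]},{"jaw":0,"offset":[35,0,0],"rot":[0,0,0]},{"jaw":0,"offset":[35,0,0],"rot":[0,0,0]},{"jaw":0,"offset":[35,0,0],"rot":[0,0,0]}]'

```text
time_s: 16.55
eef_pos: [0.5174, 0.0831, 0.1694]
eef_rot: [-0.0, 0.994, -0.109, 0.0]
wrist_force: [-0.5, -0.6, -1.5]
opening: 0.272
grasp_force: 60.1
```

apply_moves --moves '[{"jaw":0,"offset":[0.5,0,0],"rot":[0,0,0]},{"jaw":0,"offset":[0,0,0],"rot":[0,0,0]},{"jaw":0,"offset":[0,0,0],"rot":[0,0,0]},{"jaw":0,"offset":[0,0,0],"rot":[0,0,0]},{"jaw":0,"offset":[0,0,0],"rot":[0,0,0]}]'

```text
time_s: 17.18
eef_pos: [0.5166, 0.0834, 0.1695]
eef_rot: [-0.0, 0.994, -0.109, 0.0]
wrist_force: [-1.0, 0.2, -1.5]
opening: 0.271
grasp_force: 60.0
```

Run:
```python
from h import *
im,P,d=cloud('side')
save('s4.png',cv2.resize(im[70:200,200:360],None,fx=4,fy=4,interpolation=2))
rel(ctrl.get_obs(),[.517,.0838,.1351],-12.3)
f=np.isfinite(P[...,0])&(np.hypot(P[...,0]-.517,P[...,1]-.084)<.045)
for a in np.arange(.06,.18,.01):
    q=P[f&(abs(P[...,2]-a)<.005)];print(round(a,3),len(q),np.round(np.ptp(q,0),3) if len(q) else '',np.round(q.mean(0),3) if len(q) else '')
q=P[f&(P[...,2]>.072)&(P[...,2]<.13)];print('lowest',np.percentile(q[:,2],[0,1,3,5]))
```

```text
t 17.225 pos [0.5167 0.0833 0.1695] toolyaw -12.55 z [ 0. -0. -1.] open 0.279 gf 60.0 F [-0.  -0.1 -1.3] q6 1.72
offset mm [ 0.2 -0.5 34.4] rot z deg -0.2
0.06 79 [0.066 0.073 0.006] [0.512 0.074 0.063]
0.07 181 [0.065 0.072 0.005] [0.515 0.082 0.067]
0.08 0  
0.09 0  
0.1 14 [0.025 0.01  0.004] [0.51  0.065 0.103]
0.11 36 [0.037 0.034 0.009] [0.513 0.066 0.11 ]
0.12 46 [0.038 0.034 0.01 ] [0.512 0.066 0.12 ]
0.13 46 [0.038 0.038 0.009] [0.513 0.066 0.131]
0.14 47 [0.037 0.034 0.01 ] [0.515 0.067 0.141]
0.15 50 [0.034 0.032 0.01 ] [0.511 0.068 0.151]
0.16 51 [0.035 0.041 0.01 ] [0.515 0.074 0.159]
0.17 17 [0.026 0.036 0.008] [0.515 0.071 0.171]
lowest [0.10051712 0.10070162 0.101741   0.10336836]
```

View pics/s4.png

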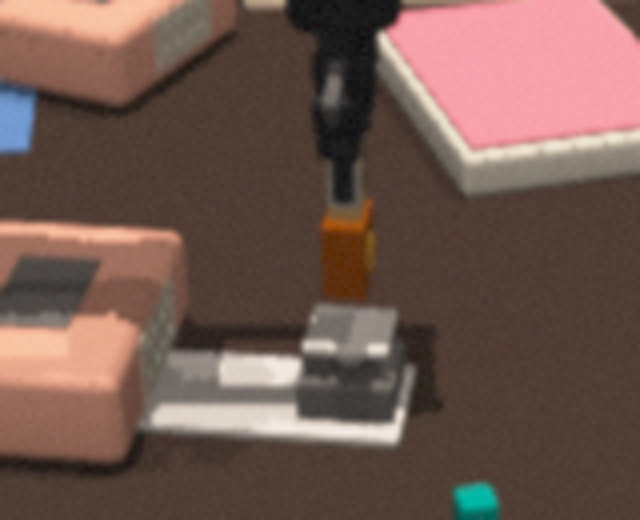

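The stamp hangs upright over the pad's middle, with the relief edge at (370,248) facing away from the lamp. About 34 mm to contact, then 10 mm of press.

apply_moves --moves '[{"jaw":0,"offset":[0,0,15],"rot":[0,0,0]},{"jaw":0,"offset":[0,0,12],"rot":[0,0,0]},{"jaw":0,"offset":[0,0,5],"rot":[0,0,0]},{"jaw":0,"offset":[0,0,0],"rot":[0,0,0]},{"jaw":0,"offset":[0,0,0],"rot":[0,0,0]}]'

```text
time_s: 17.85
eef_pos: [0.5171, 0.0832, 0.1375]
eef_rot: [-0.0, 0.994, -0.109, 0.0]
wrist_force: [0.2, -0.6, -1.6]
opening: 0.27
grasp_force: 60.0
```

apply_moves --moves '[{"jaw":0,"offset":[0,0,2],"rot":[0,0,0]},{"jaw":0,"offset":[0,0,2],"rot":[0,0,0]},{"jaw":0,"offset":[0,0,2],"rot":[0,0,0]},{"jaw":0,"offset":[0,0,0],"rot":[0,0,0]},{"jaw":0,"offset":[0,0,0],"rot":[0,0,0]}]'

```text
time_s: 18.48
eef_pos: [0.5172, 0.0832, 0.1317]
eef_rot: [-0.0, 0.994, -0.109, 0.0]
wrist_force: [-0.5, 0.1, 4.2]
opening: 0.276
grasp_force: 60.6
```

apply_moves --moves '[{"jaw":0,"offset":[0,0,2],"rot":[0,0,0]},{"jaw":0,"offset":[0,0,2],"rot":[0,0,0]},{"jaw":0,"offset":[0,0,2],"rot":[0,0,0]},{"jaw":0,"offset":[0,0,0],"rot":[0,0,0]},{"jaw":0,"offset":[0,0,0],"rot":[0,0,0]}]'

```text
time_s: 19.1
eef_pos: [0.5173, 0.0832, 0.1259]
eef_rot: [-0.0, 0.994, -0.109, 0.001]
wrist_force: [-1.3, 0.3, 6.6]
opening: 0.272
grasp_force: 61.2
```

Run:
```python
from h import *
im,P,d=cloud('side')
save('s5.png',cv2.resize(im[70:200,200:360],None,fx=4,fy=4,interpolation=2))
rel(ctrl.get_obs(),[.517,.0838,.1251],-12.3)
f=np.isfinite(P[...,0])&(np.hypot(P[...,0]-.517,P[...,1]-.084)<.04)
q=P[f&(P[...,2]>.045)&(P[...,2]<.075)];print(np.histogram(q[:,2],np.arange(.045,.077,.002)))
```

```text
t 19.15 pos [0.5173 0.0832 0.126 ] toolyaw -12.55 z [ 0.001 -0.    -1.   ] open 0.275 gf 61.2 F [-0.6  0.7  7.9] q6 1.72
offset mm [-0.5 -0.5  0.9] rot z deg -0.3
(array([ 1,  0,  3,  7, 27, 57, 50, 17,  8, 10,  9,  6,  9,  7,  8]), array([0.045, 0.047, 0.049, 0.051, 0.053, 0.055, 0.057, 0.059, 0.061,
       0.063, 0.065, 0.067, 0.069, 0.071, 0.073, 0.075]))
```

View pics/s5.png

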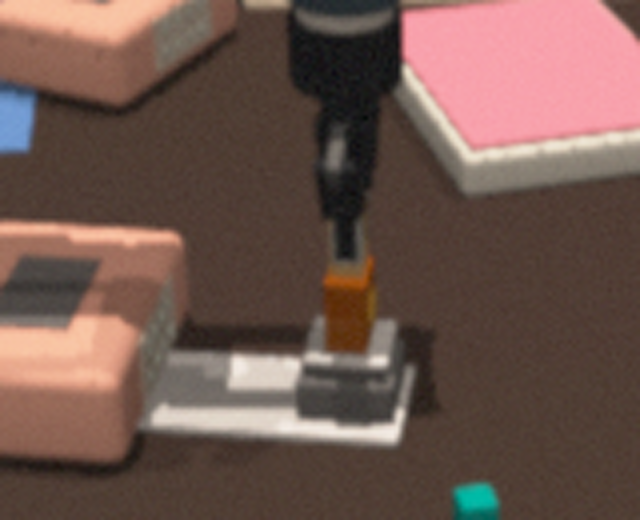

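The stamp stands upright on the pad's middle at (348,325). The plate is about 9 mm down, with roughly 9 N net. One more millimetre, settle, and hand in.

apply_moves --moves '[{"jaw":0,"offset":[0,0,1],"rot":[0,0,0]},{"jaw":0,"offset":[0,0,0],"rot":[0,0,0]},{"jaw":0,"offset":[0,0,0],"rot":[0,0,0]},{"jaw":0,"offset":[0,0,0],"rot":[0,0,0]},{"jaw":0,"offset":[0,0,0],"rot":[0,0,0]}]'

```text
time_s: 19.77
eef_pos: [0.5173, 0.0832, 0.125]
eef_rot: [-0.0, 0.994, -0.109, 0.001]
wrist_force: [-1.1, 0.4, 8.2]
opening: 0.275
grasp_force: 61.3
```

Run:
```python
from h import *
rel(ctrl.get_obs(),[.517,.0838,.1251],-12.3)
print(ctrl.hand_in())
```

```text
t 19.775 pos [0.5173 0.0832 0.125 ] toolyaw -12.55 z [ 0.001 -0.    -1.   ] open 0.275 gf 61.3 F [-1.1  0.4  8.2] q6 1.72
offset mm [-0.5 -0.5 -0.1] rot z deg -0.3
the job is handed in; nothing more can be done
None
```

The job is handed in, with no verdict returned: I held the relief side, then the plain side, at the window for over two seconds each, and the still-gripped stamp now presses the middle of the pad about 10 mm (roughly 9–10 N).

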